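# Click the drive adapter onto the torque tester

## Task

Take the large square-headed adapter off the tool rack, set it on the upright square drive of the bench torque tester and turn it under light pressure, feeling for the angle at which it drops on. Then press it straight down until the spring balls click and it sits fully home on the round shoulder, and let go. The tester is delicate, so never press on its drive with more than 30 N, and leave the other two sockets, the vial and the marker where they are.

Things in the scene. Friction and masses are not known exactly. Their poses are not given: they have to be found in the camera images.
- adapter_grip (a point): Middle of the square head of the large steel adapter (the thing to fit), where to grasp it: 52 mm above its underside, 18 mm below its top. The head is 25.4 mm square with upright flats, from 28 to 70 mm above the underside; below it a round barrel 42 mm in diameter. x and y square to the flats, z up the axis. 0.24 to 0.39 kg. It starts on any of the rack's three posts, at any angle.
- adapter_mouth (a point): Centre of the adapter's square mouth, in the plane of its underside, 52 mm below adapter_grip, same axes. The mouth is 20.8 mm wide, 25 mm deep, with a 1.8 mm chamfer and inside a groove all round for the spring balls. Its sides are parallel to the flats of the head, so the fit repeats every quarter turn.
- drive_top (a point): Centre of the flat top of the tester's upright square drive: steel, 19 mm wide, 22 mm tall. x and y lie along the housing, NOT along the drive's flats: their angle is not reported, is anywhere from 11 to 79 degrees to the housing's sides, and does not give by hand. Centred within about 1.5 mm and with flats within about 4 degrees, the adapter drops on; else it stands on this top.
- drive_seat (a point): Centre of the round shoulder (50 mm in diameter) at the foot of the drive (it sinks with the drive), 22 mm below its top; here the adapter's underside rests when home. Two spring balls stand out of opposite flats 7.5 mm above the shoulder: the adapter slides freely to about 10 mm above it, then takes about 10 N to force the balls in; about 6 mm above it they snap into the groove and help it home.
- tester: The torque tester: square grey housing 96 mm wide on a 120 mm square aluminium base plate, fixed to the bench, small display on one side; 54 mm high without the drive. Origin at the centre of its underside, z up. The drive, with its shoulder, stands on a stiff spring: unloaded its shoulder is 64.5 mm and its top 86.5 mm above the bench; it sinks 1 mm for each 10 N pressed on it, and 3 mm is its limit.
- rack: Fixed aluminium strip, 56 x 194 mm, 10 mm thick, with three upright posts (10 mm in diameter and 10 mm high) 65 mm apart along its y axis, at y = -65, 0 and 65 mm, on which the sockets sit loosely. Origin at the centre of its underside; z up.
- small_adapter_mid (a point): Middle of the small steel adapter on the rack (barrel 30 mm in diameter, 22 mm high, 15 mm square head, 44 mm tall in all): not to be used. z up.
- deep_socket_mid (a point): Middle of the plain round steel socket on the rack (36 mm in diameter, 70 mm tall): not to be used. z up.
- vial_mid (a point): Middle of a small glass vial (27 mm in diameter, 60 mm tall) standing on the bench: leave alone.
- marker_mid (a point): Middle of a marker pen (138 mm long) lying on the bench: leave alone.

How it is judged:
By the outcome, as a careful person would: the job done as asked, in the order asked, and still so for the second after the job is handed in, with the robot touching nothing.
It also fails if it takes over 58 s, if anything falls off the work surface, if the arm or the gripper's body presses on something with over 40 N, if the wrist force passes 120 N, or if a joint passes its speed limit or range.

## Robot

A 7-joint arm with a two-finger parallel gripper is mounted at the origin on a cart in front of the work surface, level with it; the furniture and walls round the work are solid. World frame = base frame: x ahead of the robot, y to its left, z up, the work surface at z = 0. Lengths are in m, angles in rad, forces in N, time in s.
With the tool pointing down it reaches from about 0.425 to 0.925 m from the base axis. Payload 6.8 kg.
Tool frame: the origin (TCP) lies at the very end of the fingers, on their centre line; the grasp point (between the pads) lies 19 mm behind it (tcp_to_grasp is the distance from the TCP to the grasp point, in m); z points along the fingers, y is the direction in which the jaws open and shut (so a half turn about z gives the same grasp; the last joint's range is limited). The gripper opens to 85 mm and grips with 20 to 120 N. Pads are 22 mm wide; open, the fingers measure 114 mm over their backs; the gripper's body (76 mm by 85 mm) begins 54 mm behind the grasp point. The pads swing forward as they close: fully open they stand 13 mm farther back than shut.
Start: joints at [-1.236, 0.477, 0.022, 1.555, -0.011, 1.109, -0.083], TCP at [0.289, 0.61, 0.231] pointing down, gripper open.
Joint ranges: [-2.96, 2.96], [-0.34, 2.1], [-1.41, 1.46], [0.24, 2.44], [-1.37, 4.51], [0.17, 1.92], [-2.96, 2.96]. Speed limits (rad/s): [2.39, 2.39, 3.14, 3.14, 3.14, 3.14, 3.14].

## Interface

Orientations are given as a unit quaternion [w, x, y, z].
In Python, from station import * gives the robot as it stands.
- The arm moves only by the tool apply_moves, never from a script. Its argument "increments" is one flat list of numbers, 5 for each row, row after row: the finger opening in mm, from 0 to 85.4, then the shift along the tool's x, y, z in mm, then the turn about the tool's z in degrees. In form: [claw, tx, ty, tz, roll, claw, tx, ty, tz, roll, ...]. A call has 1 to 12 rows; each row shifts and turns the pose as measured when the row begins, along the tool's axes as they then stand; what a row does not reach is not made up. A row lasts 1/8 s, in which the tool goes at most 62.5 mm and 10.7 degrees, less where a joint would pass 70% of its speed; a pose out of reach is approached as far as the arm can. A call with a gripper value outside its range is refused whole. The fingers move at their own pace and stop on an object; "squeeze" is the grip in N (left out, the last holds). Time passes only in rows, so rows that do not move let the fingers close. It gives the time, the measured TCP pose, the force and the opening at its end, in the units of the state.
- get_obs(): the state, without advancing time (a new reading comes with each control period).
- read_camera(name): name is "side" or "top" or "wrist"; returns (picture, depth): 420x560x3 uint8, blue, green, red; 420x560 float32, m along the optical axis (not along the pixel's ray), 0 where there is no reading.
- get_calibration(name): a dict with "mtx" (3x3 intrinsics, pixels), "camera_from_world" (4x4, takes a point from world to camera coordinates); the wrist camera has in their place "T_tool_cam" (4x4, takes a point from camera to tool coordinates, whose origin is the TCP and whose axes are the flange's). Camera axes: x right, y down, z forward; pixel columns grow to the right and rows downward; lengths in m; the calibration is good to about 2 mm. A picture is of the moment at which its call begins: read the wrist's pose just before it. get_calibration takes no time and is no camera call.
- hand_in(): hands the job in, once; it reports no verdict.
Trained networks look in the newest picture that a camera, given by its name, has taken for a name from the list of things; names that differ only in an ending like _2 or _b are one class to them, and where a whole thing is asked for, a point or a joint stands for the part that bears it (a point fixed in the world has none). Each returns a list of dicts, best first, with "p" (0 to 1); they miss things now and then, are a little off and sometimes report something else, mostly with a low value. They report only what shows in the picture. A call takes as long as a camera call.
- outline_of(camera, thing): "pixels" (420x560 bool, what is visible of it) and "extent" ([centre column, centre row, width, height] in pixels, round what is visible of it).
The state is a dict: "t": time; "q": joint angles; "joint_vel": joint speeds; "joint_torque": joint torques, N m; "eef_pos": TCP position; "tool_rot": TCP orientation; "contact_force": force on the tool from outside, world axes, zero at the start; "torque": the same for the moment, N m; "gripper_width": opening from 0.0 (shut) to 1.0 (fully open).
Only numpy, scipy, OpenCV 4.12 (cv2) and the standard library are available. Lean on these libraries where they do the work, as an engineer would, in place of code of your own. Each camera call takes 0.05 s, during which the arm holds its last target.

## Working session

There is one attempt and no reset: what is moved stays moved. The work goes in short steps, Python scripts to look and compute and a tool call to move; the robot and the scene stay as the last step left them, time stands still between calls to the robot, and variables do not carry over. Pictures are saved under pics/ and viewed, and the job is handed in when it is done.

Besides the shell and the picture viewer there is one more tool, called after "Request:" as name(argument=value, ...), one argument or row to a line, values as JSON. apply_moves: Moves the arm, as the interface text tells. Its arguments: {"type":"object","properties":{"increments":{"type":"array"},"squeeze":{"type":"number"}},"required":["increments"]}

```bash
mkdir -p pics; ls; cat > h.py <<'E'
from station import *
import numpy as np, cv2
from scipy.spatial.transform import Rotation as R
def rot(q): return R.from_quat([q[1],q[2],q[3],q[0]]).as_matrix()
def T_tool(o):
    T=np.eye(4);T[:3,:3]=rot(o["tool_rot"]);T[:3,3]=o["eef_pos"];return T
def cam(name):
    o=get_obs();p,d=read_camera(name);c=get_calibration(name)
    if name=="wrist": W=T_tool(o)@np.array(c["T_tool_cam"])
    else: W=np.linalg.inv(np.array(c["camera_from_world"]))
    return p,d,np.array(c["mtx"]),W
def cloud(d,K,W):
    v,u=np.indices(d.shape)
    P=np.stack([(u-K[0,2])/K[0,0]*d,(v-K[1,2])/K[1,1]*d,d],-1)
    P=P@W[:3,:3].T+W[:3,3]; P[d<=0]=np.nan
    return P
E
python3 - <<'E'
from h import *
np.set_printoptions(precision=4,suppress=True)
o=get_obs();print(o); print(rot(o["tool_rot"]))
for n in("top","side","wrist"):
    p,d,K,W=cam(n);cv2.imwrite(f"pics/{n}0.png",p);np.savez(f"{n}0.npz",p=p,d=d,K=K,W=W);print(n,K,W)
E
```

```text
pics
{'t': 0.0, 'q': array([-1.2361,  0.4778,  0.0223,  1.5565, -0.0115,  1.1093, -0.0831]), 'joint_vel': array([ 0.0017,  0.0017,  0.0024, -0.0006,  0.0002, -0.0004,  0.0004]), 'joint_torque': array([ -0.0017, -59.6449,   1.6069, -28.1205,   0.0124,   0.0093,
        -0.    ]), 'eef_pos': array([0.289 , 0.6094, 0.2304]), 'tool_rot': array([-0.0001,  0.2196,  0.9756, -0.0009]), 'contact_force': array([ 0.2402, -1.0337,  0.0725]), 'torque': array([ 0.0101,  0.0134, -0.0362]), 'gripper_width': 0.9988415696051541}
[[-0.9036  0.4284 -0.0007]
 [ 0.4284  0.9036 -0.0017]
 [-0.0001 -0.0018 -1.    ]]
top [[493.7061   0.     275.434 ]
 [  0.     493.7061 209.9379]
 [  0.       0.       1.    ]] [[-0.0723 -0.9721  0.2232  0.368 ]
 [-0.9974  0.0701 -0.0177  0.1741]
 [ 0.0015 -0.2239 -0.9746  0.9319]
 [ 0.      0.      0.      1.    ]]
side [[450.9738   0.     281.883 ]
 [  0.     450.9738 207.845 ]
 [  0.       0.       1.    ]] [[-0.9952  0.0738 -0.0643  0.6034]
 [ 0.0965  0.6303 -0.7704  0.8727]
 [-0.0163 -0.7729 -0.6344  0.6648]
 [ 0.      0.      0.      1.    ]]
wrist [[315.7024   0.     276.4328]
 [  0.     315.7024 211.5189]
 [  0.       0.       1.    ]] [[ 0.4286  0.8694  0.246   0.2261]
 [ 0.9035 -0.4115 -0.1197  0.6401]
 [-0.0028  0.2736 -0.9619  0.3724]
 [ 0.      0.      0.      1.    ]]
```

View pics/top0.png

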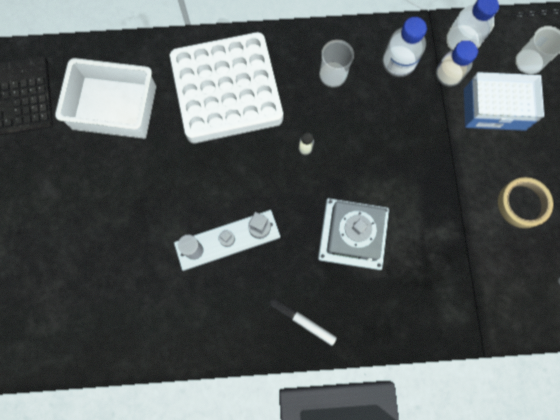

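View pics/side0.png

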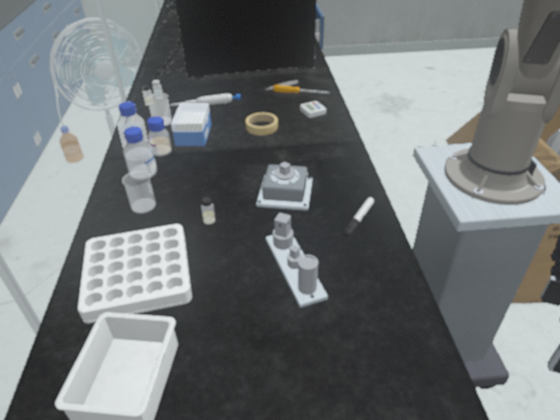

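View pics/wrist0.png

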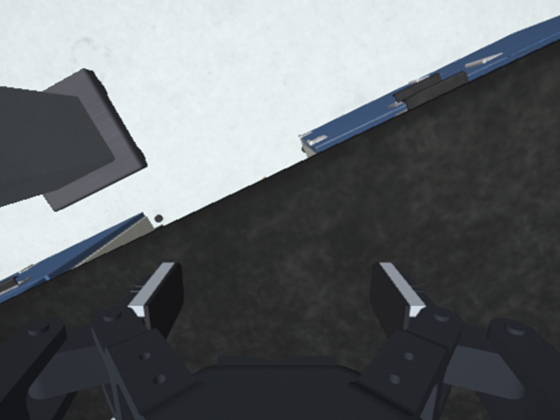

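The top view shows the large adapter at about (260,224), on the rack post nearest the tester. The small adapter is at (227,238), the deep socket at (190,246), the tester at (355,234) and its drive at about (360,226). The marker is at (310,325) and the vial at (306,145). Next I'll measure these.

```bash
python3 - <<'E'
from h import *
np.set_printoptions(precision=4,suppress=True)
for n in("top","side"):
    z=np.load(f"{n}0.npz");P=cloud(z["d"],z["K"],z["W"])
    for t in("adapter_grip","tester","rack","deep_socket_mid","small_adapter_mid","marker_mid","vial_mid"):
        r=outline_of(n,t)
        for q in r[:2]:
            m=q["pixels"];X=P[m];X=X[~np.isnan(X[:,0])]
            print(n,t,round(q["p"],2),np.round(q["extent"],1),m.sum(),np.median(X,0),"zmax",np.percentile(X[:,2],98))
            if t in("adapter_grip",):
                s=X[X[:,2]>X[:,2].max()-.008];print("  top",s.mean(0),len(s))
    for (lo,hi,x0) in ((.078,.095,"drive"),(.060,.074,"shoulder"),(.045,.06,"housing")):
        m=(P[...,2]>lo)&(P[...,2]<hi)
        m[:, :]&=(abs(P[...,1]-0)<.2)
        r=outline_of(n,"tester")[0]["extent"]
        v,u=np.indices(m.shape);m&=(abs(u-r[0])<r[2]/2+3)&(abs(v-r[1])<r[3]/2+6)
        X=P[m];print(n,x0,len(X),X.mean(0) if len(X) else"", cv2.minAreaRect(X[:,:2].astype(np.float32)*1000) if len(X)>3 else "")
print(get_obs()["t"])
p=np.load("top0.npz")["p"];cv2.imwrite("pics/topz.png",cv2.resize(p[190:280,170:400],None,fx=3.4,fy=3.4,interpolation=cv2.INTER_CUBIC))
p=np.load("side0.npz")["p"];cv2.imwrite("pics/sidez.png",cv2.resize(p[150:310,220:400],None,fx=3.5,fy=3.5,interpolation=cv2.INTER_CUBIC))
E
```

```text
top adapter_grip 0.56 [259.6 223.7  20.3  26.5] 474 [0.5402 0.1896 0.061 ] zmax 0.08132961853010114
  top [0.5463 0.1907 0.079 ] 211
top tester 0.73 [352.4 232.1  70.9  76. ] 3928 [0.5165 0.0212 0.0526] zmax 0.08539069965025188
top rack 0.93 [224.7 239.8 107.   61. ] 1991 [0.5254 0.2556 0.0091] zmax 0.01293309574777659
top rack 0.52 [305.7 143.1  15.   20.6] 242 [0.6962 0.091  0.046 ] zmax 0.06211241129852785
top deep_socket_mid 0.63 [191.  247.8  27.   24.7] 462 [0.5104 0.3128 0.073 ] zmax 0.08144037220871468
top small_adapter_mid 0.62 [227.3 240.   16.2  16. ] 221 [0.5261 0.2509 0.0321] zmax 0.055033400584361666
top marker_mid 0.97 [302.8 321.8  66.4  50. ] 679 [0.3697 0.123  0.0147] zmax 0.019352333318773316
top vial_mid 0.7 [227.5 238.1  17.   17.1] 222 [0.5265 0.2515 0.0321] zmax 0.05503212356675491
top vial_mid 0.63 [305.9 144.3  13.1  22.5] 278 [0.6971 0.0908 0.0455] zmax 0.06195902767195449
top drive 121 [0.5236 0.0138 0.0857] ((524.05419921875, 13.236878395080566), (18.522167205810547, 19.0657901763916), 43.19761276245117)
top shoulder 464 [0.5232 0.0142 0.0643] ((524.394165
[... 774 characters left out ...]
 0.66 [283.4 169.3  20.5  20.3] 287 [0.5261 0.0211 0.0661] zmax 0.08807839635918312
side marker_mid 0.61 [357.2 216.9  29.6  39.1] 391 [0.3724 0.1304 0.0153] zmax 0.0196683307273192
side vial_mid 0.82 [205.6 210.2  14.9  28.7] 321 [0.7035 0.0995 0.0356] zmax 0.06184956751632544
side drive 96 [0.5309 0.0627 0.0837] ((534.4072265625, 96.18601989746094), (183.5951690673828, 24.074655532836914), 83.75099182128906)
side shoulder 178 [0.5256 0.022  0.0656] ((525.2042846679688, 17.434547424316406), (45.1986198425293, 47.122318267822266), 87.41876983642578)
side housing 838 [0.5255 0.0306 0.0538] ((524.4225463867188, 15.621063232421875), (99.7761459350586, 97.55615997314453), 75.94931030273438)
1.15
```

View pics/topz.png

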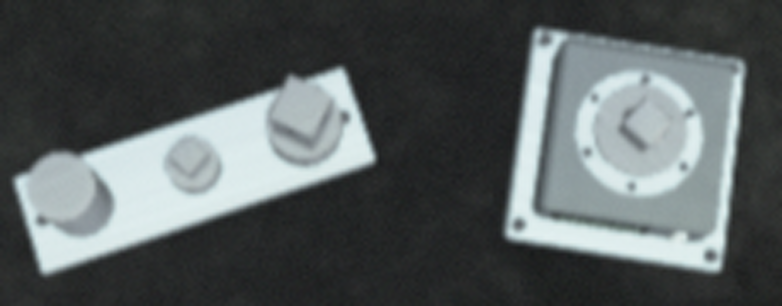

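View pics/sidez.png

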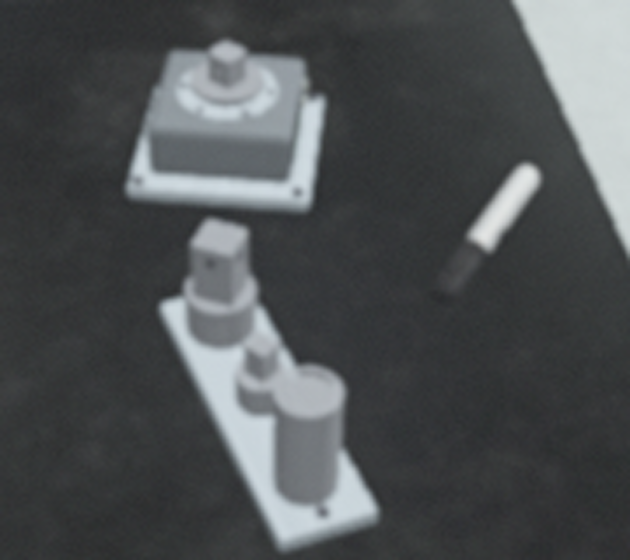

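The tester drive is at about (0.524, 0.013) with its top at z = 0.0857, against 86.5 mm expected. The adapter is at about (0.546, 0.191) with its top at 0.080, as expected. Now I'll move the wrist camera above the adapter.

Request:
apply_moves(
  increments=[60, -42, -27, 4, 0, 60, -42, -27, 4, 0, 60, -42, -27, 4, 0, 60, -42, -27, 4, 0, 60, -42, -27, 4, 0, 60, -42, -27, 4, 0, 60, -42, -27, 4, 0, 60, -42, -27, 4, 0, 60, -42, -27, 4, 0, 60, -42, -27, 4, 0],
  squeeze=60,
)

```text
t: 2.4
eef_pos: [0.56, 0.1801, 0.1904]
tool_rot: [0.001, 0.215, 0.977, 0.003]
contact_force: [0.9, -0.2, -0.0]
gripper_width: 0.701
```

```bash
python3 - <<'E'
from h import *
np.set_printoptions(precision=4,suppress=True)
o=get_obs();print(o["q"],o["eef_pos"],o["joint_vel"].max())
p,d,K,W=cam("wrist");np.savez("w1.npz",p=p,d=d,K=K,W=W);cv2.imwrite("pics/w1.png",p)
P=cloud(d,K,W)
m=(abs(P[...,0]-.546)<.04)&(abs(P[...,1]-.19)<.04)&(P[...,2]>.07)&(P[...,2]<.09)
m=cv2.morphologyEx(m.astype(np.uint8),cv2.MORPH_OPEN,np.ones((3,3)))>0
X=P[m];print(len(X),X.mean(0),cv2.minAreaRect(X[:,:2].astype(np.float32)*1000),np.percentile(X[:,2],[5,50,95]))
E
```

```text
[-0.546   0.3761  0.1677  1.8232 -0.0818  0.9439  0.796 ] [0.56   0.1801 0.1904] 0.786235704916697
984 [0.5456 0.1924 0.079 ] ((546.386474609375, 192.1284942626953), (25.76605796813965, 25.91813850402832), 60.25553894042969) [0.0771 0.0792 0.0804]
```

View pics/w1.png

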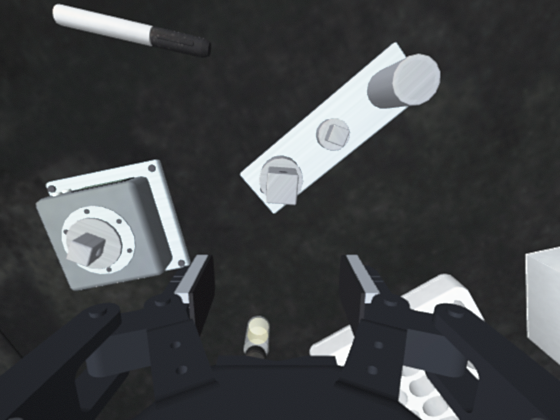

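The wrist view shows the adapter head at (283,187) and the drive at about (88,245). The head measures 25.8 mm square with its flats at 60.3°, against 25.4 mm given, at (0.546, 0.192). I'll centre above it, align with the flats and look again.

Request:
apply_moves(
  increments=[60, 18, 5, 0, 5, 60, 0, 0, 0, 0, 60, 0, 0, 0, 0],
)

```text
t: 2.82
eef_pos: [0.5509, 0.1811, 0.1903]
tool_rot: [0.003, 0.264, 0.965, 0.001]
contact_force: [-0.6, 0.6, 0.4]
gripper_width: 0.699
```

```bash
cat >> h.py <<'E'
def look_adapter(f,c,zr,half=.04,name="wrist"):
    o=get_obs();M=rot(o["tool_rot"]);ang=np.degrees(np.arctan2(M[1,1],M[0,1]))
    p,d,K,W=cam(name);np.savez(f+".npz",p=p,d=d,K=K,W=W);cv2.imwrite(f"pics/{f}.png",p)
    P=cloud(d,K,W)
    m=(abs(P[...,0]-c[0])<half)&(abs(P[...,1]-c[1])<half)&(P[...,2]>zr[0])&(P[...,2]<zr[1])
    m=cv2.morphologyEx(m.astype(np.uint8),cv2.MORPH_OPEN,np.ones((3,3)))>0
    X=P[m];r=cv2.minAreaRect(X[:,:2].astype(np.float32)*1000)
    print("t",o["t"],"tcp",np.round(o["eef_pos"],4),"yaw_y",ang.round(2),"tilt",np.round(M[:,2],4),"F",np.round(o["contact_force"],1),"w",o["gripper_width"])
    print(len(X),X.mean(0),r)
    D=np.array(r[0])/1000-o["eef_pos"][:2]; print("delta tool x,y mm",1000*(M[:2,0]@D),1000*(M[:2,1]@D))
E
python3 - <<'E'
from h import *
look_adapter("w2",(.546,.192),(.072,.088))
E
```

```text
t 2.825 tcp [0.5509 0.1811 0.1903] yaw_y 59.4 tilt [ 5.9e-03  7.0e-04 -1.0e+00] F [-0.6  0.6  0.4] w 0.6988230340004923
925 [0.54556053 0.19240679 0.07909256] ((546.378662109375, 192.2325439453125), (25.21980857849121, 25.95718002319336), 61.86659622192383)
delta tool x,y mm 9.540631689538023 7.309033578570027
```

View pics/w2.png

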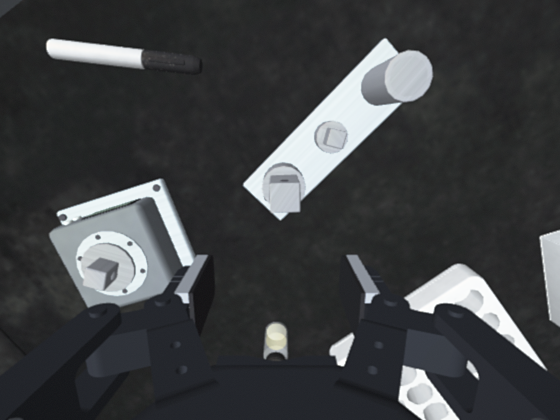

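The head is at (285,190), upright in the picture, with the jaws either side of it. I'll centre and come part of the way down.

Request:
apply_moves(
  increments=[60, 11, 9, 0, -1.5, 60, 0, 0, 30, 0, 60, 0, 0, 30, 0, 60, 0, 0, 0, 0, 60, 0, 0, 0, 0],
)

```text
t: 3.5
eef_pos: [0.5462, 0.2014, 0.1309]
tool_rot: [0.003, 0.245, 0.969, 0.003]
contact_force: [-0.1, -0.7, -0.4]
gripper_width: 0.71
```

```bash
python3 - <<'E'
from h import *
look_adapter("w3",(.546,.192),(.072,.088))
E
```

```text
t 3.5 tcp [0.5462 0.2014 0.1309] yaw_y 61.63 tilt [ 0.0084  0.0047 -1.    ] F [-0.1 -0.7 -0.4] w 0.7095460154637823
1495 [0.54530128 0.19291318 0.0790055 ] ((546.1832885742188, 192.13140869140625), (25.110124588012695, 25.851383209228516), 61.68900680541992)
delta tool x,y mm -4.407188055398298 -8.170906246108455
```

View pics/w3.png

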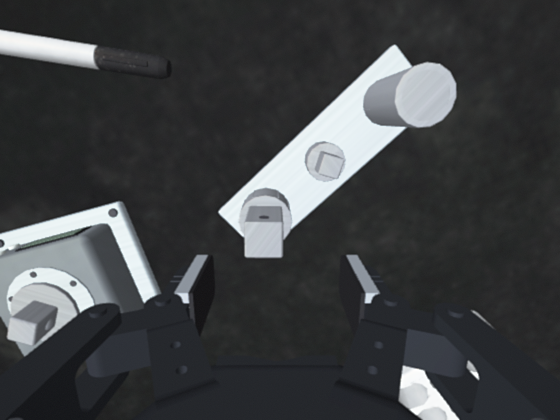

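Request:
apply_moves(
  increments=[60, -4, -8, 0, 0, 60, 0, 0, 0, 0, 60, 0, 0, 0, 0],
)

```text
t: 3.92
eef_pos: [0.5471, 0.192, 0.1332]
tool_rot: [0.005, 0.245, 0.969, 0.004]
contact_force: [1.2, 0.3, -1.1]
gripper_width: 0.701
```

```bash
python3 - <<'E'
from h import *
look_adapter("w4",(.546,.192),(.072,.088))
E
```

```text
t 3.925 tcp [0.5471 0.192  0.1332] yaw_y 61.61 tilt [ 0.0117  0.0063 -0.9999] F [ 1.2  0.3 -1.1] w 0.7006129436745798
1482 [0.54524582 0.19278808 0.07898235] ((546.4129638671875, 192.33172607421875), (25.30170440673828, 25.86886215209961), 60.905616760253906)
delta tool x,y mm 0.7256358422248458 -0.06196477319160646
```

Request:
apply_moves(
  increments=[60, 1, 0, 25, 0, 60, 0, -1, 25, 0, 60, 0, 0, 20, 0, 60, 0, 0, 10, 0, 60, 0, 0, 0, 0, 60, 0, 0, 0, 0],
)

```text
t: 4.72
eef_pos: [0.5487, 0.1931, 0.0531]
tool_rot: [0.007, 0.245, 0.969, 0.006]
contact_force: [-0.1, -0.1, -0.0]
gripper_width: 0.703
```

```bash
python3 - <<'E'
from h import *
look_adapter("w5",(.546,.192),(.072,.088))
E
```

```text
t 4.725 tcp [0.5487 0.1931 0.0531] yaw_y 61.61 tilt [ 0.0156  0.0083 -0.9998] F [-0.1 -0.1 -0. ] w 0.703274187036373
5374 [0.54374003 0.19285409 0.07930579] ((546.3388671875, 192.29974365234375), (84.19743347167969, 26.637836456298828), 62.188934326171875)
delta tool x,y mm 1.6766430435773538 -1.8286132107307913
```

View pics/w5.png

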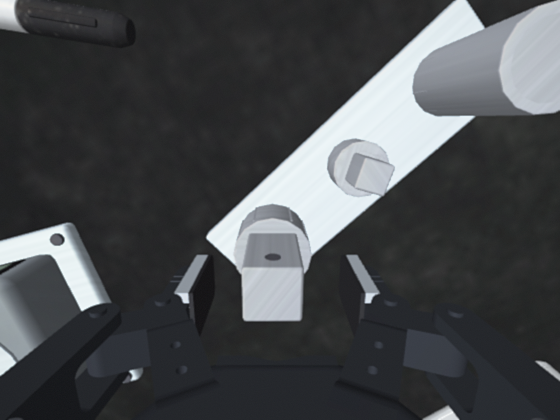

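The adapter head is at (272,290) between jaws at columns 195 and 360. I'll go down the last 10 mm and close. The tool tilt is creeping up with each row (1° now), so I'll keep the number of rows low.

Request:
apply_moves(
  increments=[60, 2, -2, 10, 0, 20, 0, 0, 0, 0, 20, 0, 0, 0, 0, 20, 0, 0, 0, 0],
  squeeze=80,
)

```text
t: 5.28
eef_pos: [0.5467, 0.1926, 0.0439]
tool_rot: [0.007, 0.245, 0.969, 0.007]
contact_force: [-0.6, 0.4, 0.4]
gripper_width: 0.287
```

```bash
python3 - <<'E'
from h import *
o=get_obs();M=rot(o["tool_rot"]);print(o["t"],o["eef_pos"],o["gripper_width"],M.round(4),o["contact_force"])
p,d,K,W=cam("wrist");cv2.imwrite("pics/w6.png",p)
E
```

```text
5.275 [0.5466689  0.19257642 0.04389845] 0.28687044498276015 [[-0.8796  0.4754  0.0175]
 [ 0.4756  0.8796  0.0093]
 [-0.011   0.0164 -0.9998]] [-0.64707174  0.40106461  0.36782913]
```

View pics/w6.png

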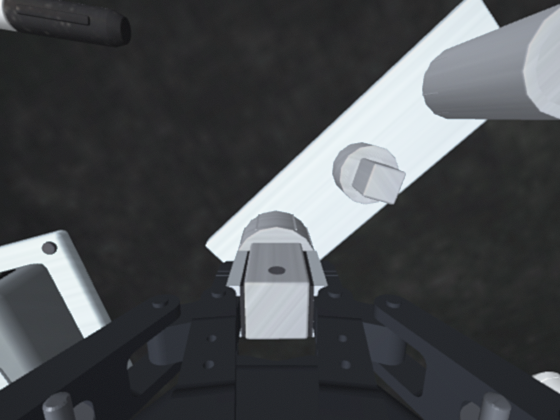

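The head is gripped (about 25 mm opening). Before lifting I'll work out the drive's pose from the wrist clouds already taken, which costs no robot time.

```bash
python3 - <<'E'
from h import *
np.set_printoptions(precision=2,suppress=True)
for f in("top0","w1","w2","w3"):
    z=np.load(f+".npz");P=cloud(z["d"],z["K"],z["W"])
    near=(np.hypot(P[...,0]-.524,P[...,1]-.013)<.03)
    for lo,hi in((.080,.093),(.059,.07)):
        m=near&(P[...,2]>lo)&(P[...,2]<hi)
        X=P[m]
        if len(X)<5: print(f,lo,len(X));continue
        print(f,lo,len(X),np.nanmedian(X,0)*1000,cv2.minAreaRect(X[:,:2].astype(np.float32)*1000))
z=np.load("w3.npz")["p"];cv2.imwrite("pics/z3.png",cv2.resize(z[250:350,0:140],None,fx=5,fy=5,interpolation=cv2.INTER_CUBIC))
z=np.load("w2.npz")["p"];cv2.imwrite("pics/z2.png",cv2.resize(z[200:320,40:200],None,fx=4.5,fy=4.5,interpolation=cv2.INTER_CUBIC))
E
```

```text
top0 0.08 121 [523.43  14.05  85.91] ((524.05419921875, 13.236878395080566), (18.522167205810547, 19.0657901763916), 43.19761276245117)
top0 0.059 453 [521.31  15.56  63.91] ((523.2282104492188, 11.739856719970703), (51.86267852783203, 49.367435455322266), 58.02780532836914)
w1 0.08 573 [523.53  16.75  85.63] ((524.1028442382812, 15.106685638427734), (18.88108253479004, 20.458412170410156), 41.021278381347656)
w1 0.059 1514 [519.77  23.17  64.03] ((523.826171875, 15.635637283325195), (49.31682205200195, 48.91511154174805), 9.220330238342285)
w2 0.08 539 [523.52  17.09  85.71] ((524.008056640625, 15.083535194396973), (19.384899139404297, 19.978038787841797), 40.36566925048828)
w2 0.059 1406 [519.9   23.01  63.98] ((523.4889526367188, 16.915786743164062), (48.98223876953125, 46.297706604003906), 15.089548110961914)
w3 0.08 889 [523.3   17.64  85.58] ((524.0133056640625, 15.08360481262207), (19.872051239013672, 20.64936637878418), 41.18085479736328)
w3 0.059 1845 [515.84  24.32  63.99] ((519.3935546875, 16.839645385742188), (41.194976806640625, 44.88155746459961), 10.994072914123535)
```

View pics/z2.png

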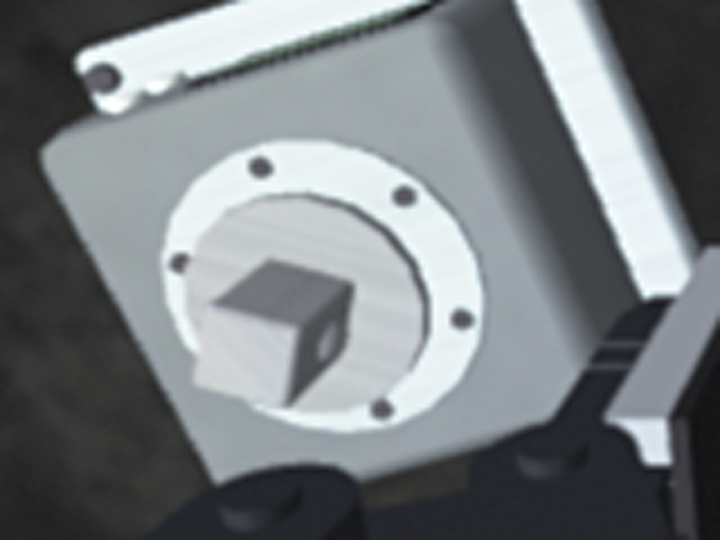

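View pics/z3.png

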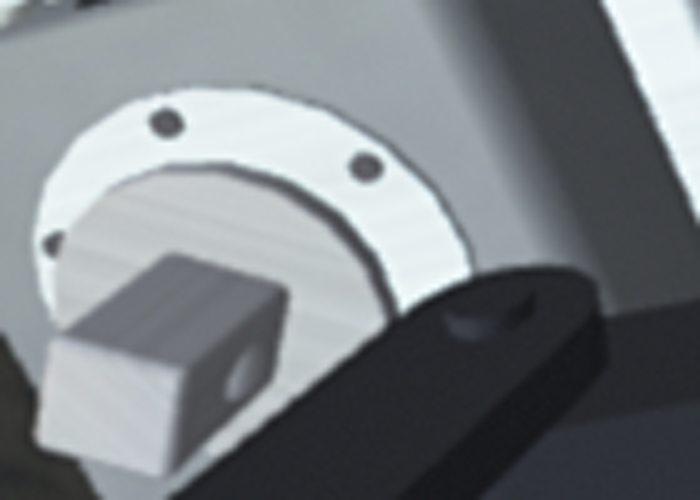

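All three wrist clouds agree: the drive is at (0.524, 0.015) with its flats at about 41° mod 90. I'll lift, turn about 20° and carry the adapter just past the drive, so that the drive shows on the camera side.

Request:
apply_moves(
  increments=[20, 0, 0, -30, 0, 20, 0, 0, -35, 7, 20, 0, 0, -35, 7, 20, -35, -28, 0, 7, 20, -45, -36, 0, 0, 20, -45, -36, 0, 0, 20, -45, -36, 0, 0, 20, 0, 0, 0, 0],
)

```text
t: 6.32
eef_pos: [0.5521, -0.0312, 0.141]
tool_rot: [0.003, 0.422, 0.907, 0.005]
contact_force: [0.2, -0.2, -3.4]
gripper_width: 0.289
```

```bash
python3 - <<'E'
from h import *
look_adapter("w7",(.524,.015),(.080,.093),.03)
E
```

```text
t 6.325 tcp [ 0.5521 -0.0312  0.141 ] yaw_y 40.14 tilt [ 0.0096  0.0066 -0.9999] F [ 0.2 -0.2 -3.4] w 0.2886753340932348
933 [0.52376178 0.01481821 0.0857075 ] ((523.8441162109375, 14.48874282836914), (18.58269500732422, 18.86313819885254), 41.618309020996094)
delta tool x,y mm 53.097612076621765 7.870318880095251
```

View pics/w7.png

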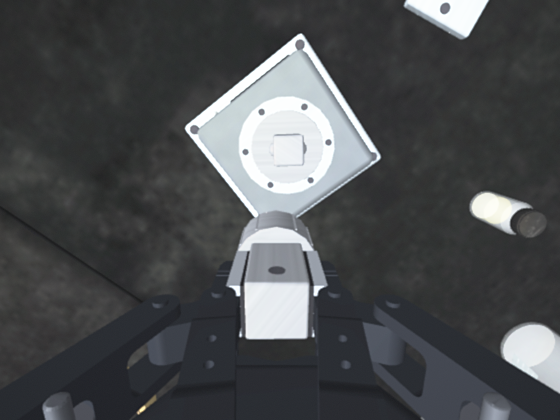

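The drive top is at (289,150) and measures 18.6 × 18.9 mm. Its centre is (0.5238, 0.0145) and its angle 41.6°, with the tool at 40.1°. To do the job as asked, I'll come in about 9° off, rest the adapter lightly on top, then turn it to find the drop.

Request:
apply_moves(
  increments=[20, 26, 4, 0, 0, 20, 27, 4, 0, 0, 20, 0, 0, 8, 8, 20, 0, 0, 0, 0],
)

```text
t: 6.88
eef_pos: [0.5213, 0.0251, 0.1311]
tool_rot: [-0.0, 0.48, 0.877, 0.006]
contact_force: [0.2, 0.4, -4.1]
gripper_width: 0.29
```

```bash
cat >> h.py <<'E'
def st(target=(.52384,.01449)):
    o=get_obs();M=rot(o["tool_rot"]);m=M@np.array([.57,-.85,33.])/1000+o["eef_pos"]
    D=np.array(target)-m[:2]
    print("t",o["t"],"tcp",np.round(o["eef_pos"]*1000,2),"yaw",round(np.degrees(np.arctan2(M[1,1],M[0,1])),2),"tilt",M[:2,2].round(4),"F",o["contact_force"].round(1),"T",o["torque"].round(2),"mouth",(m*1000).round(2),"d tool xy",(1000*M[:2,0]@D).round(2),(1000*M[:2,1]@D).round(2),"vel",abs(o["joint_vel"]).max().round(3))
E
python3 - <<'E'
from h import *
st()
p,d,K,W=cam("top");cv2.imwrite("pics/t8.png",cv2.resize(p[170:300,290:430],None,fx=4.5,fy=4.5,interpolation=cv2.INTER_CUBIC))
p,d,K,W=cam("side");cv2.imwrite("pics/s8.png",cv2.resize(p[100:240,210:360],None,fx=4.2,fy=4.2,interpolation=cv2.INTER_CUBIC))
E
```

```text
t 6.875 tcp [521.35  25.11 131.08] yaw 32.62 tilt [0.0053 0.0107] F [ 0.2  0.4 -4.1] T [-0.04  0.04  0.  ] mouth [520.5   25.49  98.08] d tool xy -11.07 -3.11 vel 0.026
```

View pics/s8.png

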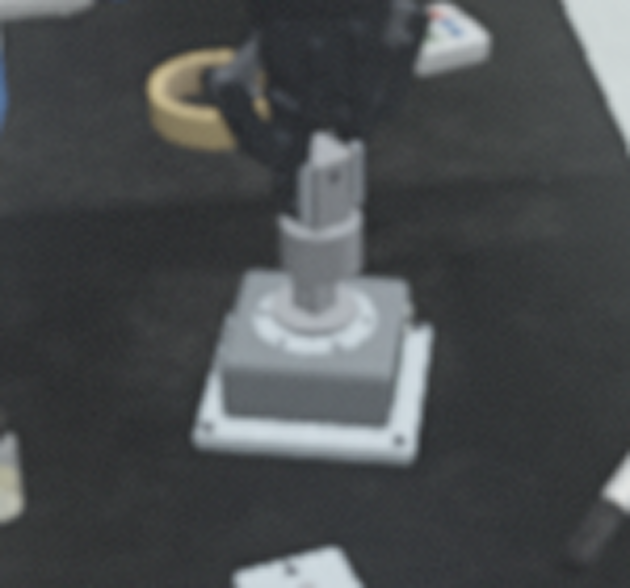

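The side view shows the adapter above the drive, at about (318,230), but 11 mm too far. I'll correct that.

Request:
apply_moves(
  increments=[20, -11, -3, 0, 0, 20, 0, 0, 0, 0, 20, 0, 0, 0, 0],
)

```text
t: 7.35
eef_pos: [0.5265, 0.0124, 0.1321]
tool_rot: [0.001, 0.479, 0.878, 0.007]
contact_force: [0.0, -0.7, -4.1]
gripper_width: 0.288
```

```bash
python3 - <<'E'
from h import *
st()
E
```

```text
t 7.35 tcp [526.51  12.36 132.14] yaw 32.78 tilt [0.0078 0.0109] F [ 0.  -0.7 -4.1] T [ 0.02 -0.   -0.04] mouth [525.74  12.74  99.13] d tool xy 2.5 -0.65 vel 0.009
```

Request:
apply_moves(
  increments=[20, 2, -0.6, 0, 0, 20, 0, 0, 8, 0, 20, 0, 0, 0, 0],
)

```text
t: 7.72
eef_pos: [0.5247, 0.0139, 0.1235]
tool_rot: [0.001, 0.479, 0.878, 0.007]
contact_force: [-0.7, -0.7, -3.7]
gripper_width: 0.283
```

```bash
python3 - <<'E'
from h import *
st()
p,d,K,W=cam("side");cv2.imwrite("pics/s9.png",cv2.resize(p[100:240,210:360],None,fx=4.2,fy=4.2,interpolation=cv2.INTER_CUBIC))
E
```

```text
t 7.725 tcp [524.68  13.88 123.54] yaw 32.79 tilt [0.0076 0.0111] F [-0.7 -0.7 -3.7] T [-0.01  0.05  0.04] mouth [523.91  14.26  90.54] d tool xy 0.23 0.06 vel 0.01
```

View pics/s9.png

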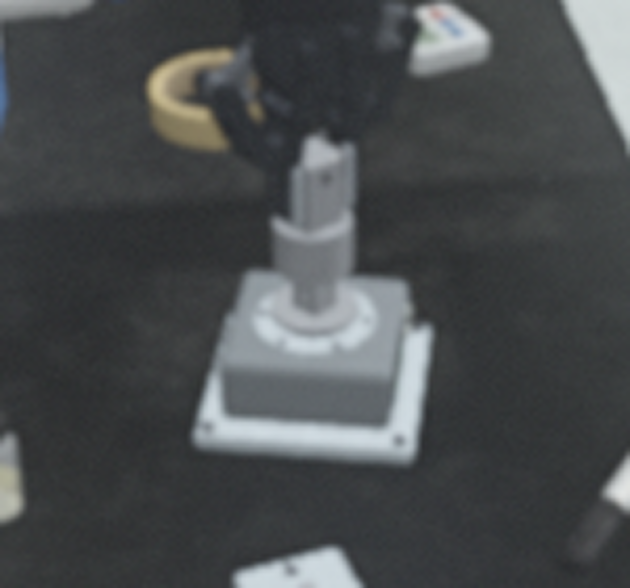

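Centred to within 0.3 mm by the measurements. Now down to first contact.

Request:
apply_moves(
  increments=[20, 0, 0, 3, 0, 20, 0, 0, 1.5, 0, 20, 0, 0, 0, 0],
)

```text
t: 8.15
eef_pos: [0.5252, 0.014, 0.1191]
tool_rot: [0.001, 0.479, 0.878, 0.007]
contact_force: [-0.1, -0.4, -3.4]
gripper_width: 0.286
```

```bash
python3 - <<'E'
from h import *
st()
E
```

```text
t 8.15 tcp [525.2   14.04 119.08] yaw 32.8 tilt [0.0084 0.0111] F [-0.1 -0.4 -3.4] T [-0.07 -0.02  0.01] mouth [524.45  14.43  86.08] d tool xy 0.38 -0.48 vel 0.001
```

Request:
apply_moves(
  increments=[20, 0.4, -0.5, 1, 0, 20, 0, 0, 0.5, 0],
)

```text
t: 8.4
eef_pos: [0.5246, 0.0141, 0.1176]
tool_rot: [0.001, 0.479, 0.878, 0.007]
contact_force: [0.1, 0.1, -2.9]
gripper_width: 0.288
```

```bash
python3 - <<'E'
from h import *
st()
E
```

```text
t 8.4 tcp [524.65  14.13 117.62] yaw 32.8 tilt [0.0086 0.0112] F [ 0.1  0.1 -2.9] T [0.03 0.02 0.03] mouth [523.91  14.52  84.62] d tool xy 0.01 -0.08 vel 0.009
```

Request:
apply_moves(
  increments=[20, 0, 0, 1, 0, 20, 0, 0, 0, 0],
)

```text
t: 8.65
eef_pos: [0.5247, 0.0143, 0.1167]
tool_rot: [0.001, 0.479, 0.878, 0.007]
contact_force: [0.4, -0.6, -3.6]
gripper_width: 0.29
```

```bash
python3 - <<'E'
from h import *
st()
E
```

```text
t 8.65 tcp [524.71  14.26 116.74] yaw 32.81 tilt [0.0088 0.0114] F [ 0.4 -0.6 -3.6] T [0.02 0.07 0.01] mouth [523.98  14.65  83.74] d tool xy -0.06 -0.21 vel 0.003
```

```bash
python3 - <<'E'
from h import *
p,d,K,W=cam("side");cv2.imwrite("pics/s10.png",cv2.resize(p[120:220,230:340],None,fx=5.5,fy=5.5,interpolation=cv2.INTER_CUBIC))
P=cloud(d,K,W);np.savez("s10.npz",p=p,d=d,K=K,W=W)
near=np.hypot(P[...,0]-.524,P[...,1]-.0145)<.018
X=P[near];print(np.nanmax(X[:,2]))
p,d,K,W=cam("wrist");cv2.imwrite("pics/w10.png",p)
P=cloud(d,K,W)
m=np.zeros(d.shape,bool);m[250:335,250:305]=1;print("headtop z",np.nanmedian(P[m][:,2]),np.nanmedian(P[m],0), d[290,278])
E
```

```text
0.2352140757758156
headtop z 0.15185068179005873 [0.52183196 0.01967992 0.15185068] 0.11947203
```

View pics/s10.png

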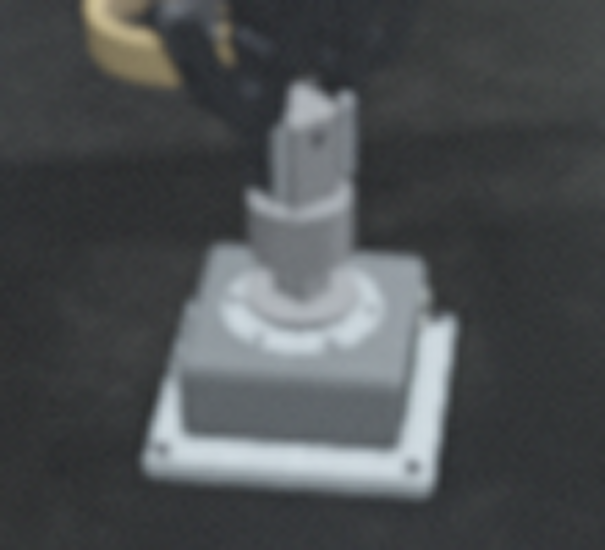

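View pics/w10.png

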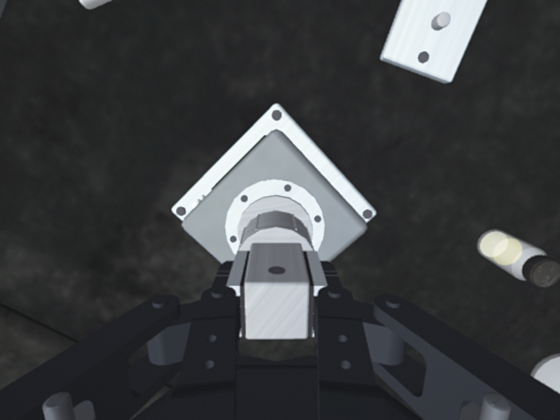

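The side view shows the adapter on or just over the drive top, with its underside at about 82.5 mm by the depth reading, and no load yet. I'll keep going in small steps and watch the force.

Request:
apply_moves(
  increments=[20, 0, -0.2, 1, 0, 20, 0, 0, 0, 0],
)

```text
t: 9.0
eef_pos: [0.5248, 0.0142, 0.1161]
tool_rot: [0.001, 0.479, 0.878, 0.007]
contact_force: [-1.3, -0.3, -0.6]
gripper_width: 0.286
```

```bash
python3 - <<'E'
from h import *
st()
E
```

```text
t 9.0 tcp [524.78  14.22 116.11] yaw 32.81 tilt [0.0092 0.0117] F [-1.3 -0.3 -0.6] T [-0.01  0.3   0.03] mouth [524.06  14.62  83.1 ] d tool xy 0.01 -0.26 vel 0.004
```

Contact: Fz rose by 3 N at TCP z = 116.1 mm. Now I'll turn under light pressure towards 41.6°.

Request:
apply_moves(
  increments=[20, 0, -0.2, 0.8, -2, 20, 0, 0, 0.5, -2],
)

```text
t: 9.25
eef_pos: [0.5246, 0.0143, 0.1146]
tool_rot: [0.002, 0.446, 0.895, 0.007]
contact_force: [-0.1, 0.2, -3.4]
gripper_width: 0.285
```

```bash
python3 - <<'E'
from h import *
st()
E
```

```text
t 9.25 tcp [524.56  14.29 114.56] yaw 37.07 tilt [0.0092 0.0116] F [-0.1  0.2 -3.4] T [-0.02  0.05  0.  ] mouth [523.84  14.62  81.56] d tool xy -0.1 -0.08 vel 0.254
```

The load vanished at 37° as it moved down 1.5 mm, so it is dropping on. I'll keep turning to the measured 41.6° and lower.

Request:
apply_moves(
  increments=[20, 0, 0, 1, -2.5, 20, 0, 0, 1, -1.5, 20, 0, 0, 0, 0],
)

```text
t: 9.62
eef_pos: [0.5244, 0.0139, 0.112]
tool_rot: [0.002, 0.412, 0.911, 0.007]
contact_force: [0.4, 0.1, -3.4]
gripper_width: 0.287
```

```bash
python3 - <<'E'
from h import *
st()
E
```

```text
t 9.625 tcp [524.42  13.92 111.95] yaw 41.36 tilt [0.0089 0.0112] F [ 0.4  0.1 -3.4] T [-0.05  0.02  0.01] mouth [523.7   14.15  78.95] d tool xy 0.16 0.33 vel 0.003
```

Request:
apply_moves(
  increments=[20, 0.2, 0.3, 2, 0, 20, 0, 0, 1.5, 0, 20, 0, 0, 0, 0],
)

```text
t: 10.0
eef_pos: [0.5246, 0.0142, 0.1083]
tool_rot: [0.002, 0.412, 0.911, 0.007]
contact_force: [-0.4, -0.7, -2.1]
gripper_width: 0.286
```

```bash
python3 - <<'E'
from h import *
st()
E
```

```text
t 10.0 tcp [524.62  14.16 108.26] yaw 41.32 tilt [0.0089 0.011 ] F [-0.4 -0.7 -2.1] T [-0.05  0.1  -0.04] mouth [523.9   14.39  75.25] d tool xy 0.11 0.02 vel 0.003
```

Request:
apply_moves(
  increments=[20, 0, 0, 1.5, 0],
)

```text
t: 10.12
eef_pos: [0.5248, 0.0141, 0.1071]
tool_rot: [0.002, 0.412, 0.911, 0.007]
contact_force: [-3.3, -1.0, 3.7]
gripper_width: 0.289
```

Request:
apply_moves(
  increments=[20, 0, 0, 1, 0],
)

```text
t: 10.25
eef_pos: [0.5251, 0.014, 0.1066]
tool_rot: [0.002, 0.412, 0.911, 0.007]
contact_force: [-2.5, -1.1, 5.4]
gripper_width: 0.285
```

```bash
python3 - <<'E'
from h import *
st()
E
```

```text
t 10.25 tcp [525.06  13.99 106.61] yaw 41.3 tilt [0.0097 0.0112] F [-2.5 -1.1  5.4] T [-0.2   0.69 -0.01] mouth [524.36  14.23  73.6 ] d tool xy 0.54 -0.22 vel 0.011
```

Request:
apply_moves(
  increments=[20, 0.5, -0.2, 1.2, 0],
)

```text
t: 10.38
eef_pos: [0.5253, 0.0141, 0.1061]
tool_rot: [0.003, 0.412, 0.911, 0.007]
contact_force: [-1.2, -1.5, 5.0]
gripper_width: 0.288
```

Request:
apply_moves(
  increments=[20, 0.2, 0, 1.2, 0],
)

```text
t: 10.5
eef_pos: [0.5254, 0.0141, 0.1054]
tool_rot: [0.003, 0.412, 0.911, 0.008]
contact_force: [-2.6, -0.9, 5.2]
gripper_width: 0.29
```

```bash
python3 - <<'E'
from h import *
st()
E
```

```text
t 10.5 tcp [525.37  14.11 105.38] yaw 41.28 tilt [0.0116 0.0114] F [-2.6 -0.9  5.2] T [-0.08  0.75  0.04] mouth [524.73  14.35  72.37] d tool xy 0.69 -0.58 vel 0.017
```

Request:
apply_moves(
  increments=[20, 0.6, -0.6, 1.5, 0],
)

```text
t: 10.62
eef_pos: [0.525, 0.014, 0.1042]
tool_rot: [0.003, 0.413, 0.911, 0.008]
contact_force: [-0.9, -1.6, 2.8]
gripper_width: 0.289
```

Request:
apply_moves(
  increments=[20, 0.4, -0.4, 1.5, 0],
)

```text
t: 10.75
eef_pos: [0.5243, 0.014, 0.1023]
tool_rot: [0.003, 0.413, 0.911, 0.008]
contact_force: [2.4, 0.3, -10.0]
gripper_width: 0.286
```

```bash
python3 - <<'E'
from h import *
st()
E
```

```text
t 10.75 tcp [524.33  14.04 102.3 ] yaw 41.26 tilt [0.0127 0.0113] F [  2.4   0.3 -10. ] T [-0.07 -0.37  0.02] mouth [523.73  14.28  69.29] d tool xy 0.09 0.22 vel 0.043
```

The balls have snapped in: Fz swung to −10 N, so they're pulling it home. I'll follow it down to the shoulder.

Request:
apply_moves(
  increments=[20, 0, 0, 1.5, 0],
)

```text
t: 10.88
eef_pos: [0.524, 0.0144, 0.0999]
tool_rot: [0.003, 0.412, 0.911, 0.008]
contact_force: [2.2, 2.6, -9.6]
gripper_width: 0.29
```

Request:
apply_moves(
  increments=[20, 0, 0, 1.5, 0],
)

```text
t: 11.0
eef_pos: [0.524, 0.0147, 0.0981]
tool_rot: [0.003, 0.412, 0.911, 0.008]
contact_force: [-0.3, -0.1, 0.9]
gripper_width: 0.293
```

```bash
python3 - <<'E'
from h import *
st()
E
```

```text
t 11.0 tcp [524.04  14.69  98.09] yaw 41.3 tilt [0.012  0.0114] F [-0.3 -0.1  0.9] T [-0.06  0.16 -0.04] mouth [523.42  14.93  65.08] d tool xy -0.61 0.02 vel 0.026
```

Request:
apply_moves(
  increments=[20, 0, 0, 1, 0],
)

```text
t: 11.12
eef_pos: [0.5241, 0.0147, 0.0974]
tool_rot: [0.003, 0.412, 0.911, 0.008]
contact_force: [-1.7, -0.5, 6.8]
gripper_width: 0.288
```

Request:
apply_moves(
  increments=[20, 0, 0, 1.2, 0],
)

```text
t: 11.25
eef_pos: [0.5242, 0.0147, 0.097]
tool_rot: [0.003, 0.412, 0.911, 0.008]
contact_force: [-4.1, -0.5, 10.0]
gripper_width: 0.289
```

```bash
python3 - <<'E'
from h import *
st()
E
```

```text
t 11.25 tcp [524.17  14.66  96.99] yaw 41.3 tilt [0.0115 0.0118] F [-4.1 -0.5 10. ] T [-0.17  1.08  0.04] mouth [523.54  14.92  63.98] d tool xy -0.52 -0.05 vel 0.006
```

It's bottomed on the shoulder: 13.5 N net sank it about 1.2 mm, which matches the 10 N/mm spring. I'll unload, open, look and then retreat straight up.

Request:
apply_moves(
  increments=[20, 0, 0, -1, 0, 50, 0, 0, 0, 0, 50, 0, 0, 0, 0, 50, 0, 0, 0, 0],
)

```text
t: 11.75
eef_pos: [0.5251, 0.0147, 0.099]
tool_rot: [0.004, 0.412, 0.911, 0.008]
contact_force: [-0.3, -0.9, 0.0]
gripper_width: 0.586
```

```bash
python3 - <<'E'
from h import *
st();print(get_obs()["gripper_width"])
p,d,K,W=cam("wrist");cv2.imwrite("pics/w20.png",p)
E
```

```text
t 11.75 tcp [525.07  14.66  99.01] yaw 41.29 tilt [0.0135 0.0123] F [-0.3 -0.9  0. ] T [ 0.03 -0.04  0.01] mouth [524.5   14.93  66.  ] d tool xy 0.11 -0.79 vel 0.004
0.5863687653321127
```

View pics/w20.png

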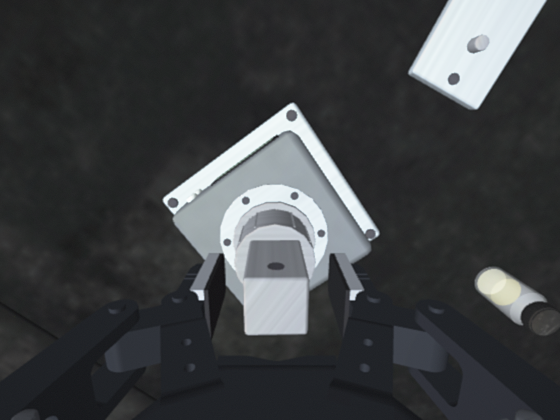

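The jaws, at columns 210 and 345, are clear of the head at (276,300). Retreating straight up.

Request:
apply_moves(
  increments=[50, 0, 0, -25, 0, 50, 0, 0, -40, 0, 50, -20, 0, -40, 0, 50, -20, 0, 0, 0, 50, 0, 0, 0, 0],
)

```text
t: 12.42
eef_pos: [0.5502, -0.0171, 0.2067]
tool_rot: [0.003, 0.412, 0.911, 0.008]
contact_force: [-0.1, -0.0, 0.3]
gripper_width: 0.588
```

```bash
python3 - <<'E'
from h import *
st()
look_adapter("w21",(.524,.0145),(.125,.145),.03)
p,d,K,W=cam("side");cv2.imwrite("pics/s21.png",p);P=cloud(d,K,W)
z=np.load("side0.npz")["p"]
cv2.imwrite("pics/s21z.png",cv2.resize(p[100:320,200:380],None,fx=3,fy=2.7,interpolation=cv2.INTER_CUBIC))
E
```

```text
t 12.425 tcp [550.24 -17.1  206.73] yaw 41.34 tilt [0.0124 0.0117] F [-0.1 -0.   0.3] T [-0.03  0.04  0.01] mouth [549.63 -16.84 173.72] d tool xy 40.56 1.33 vel 0.028
t 12.425 tcp [ 0.5502 -0.0171  0.2067] yaw_y 41.34 tilt [ 0.0124  0.0117 -0.9999] F [-0.1 -0.   0.3] w 0.5879565183228954
1401 [0.52324916 0.01530677 0.13348004] ((523.5993041992188, 15.00994873046875), (25.388898849487305, 24.989286422729492), 41.115753173828125)
delta tool x,y mm 41.70254861700853 1.2084719004705242
```

View pics/w21.png

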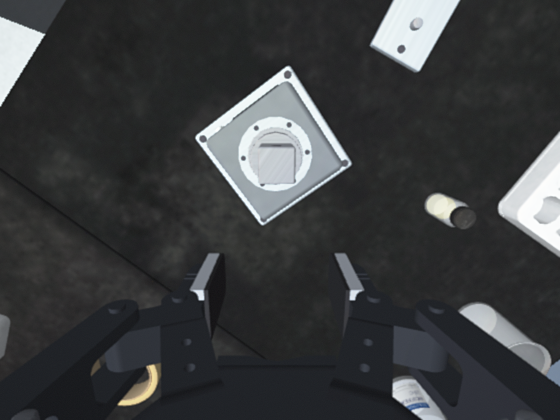

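View pics/s21z.png

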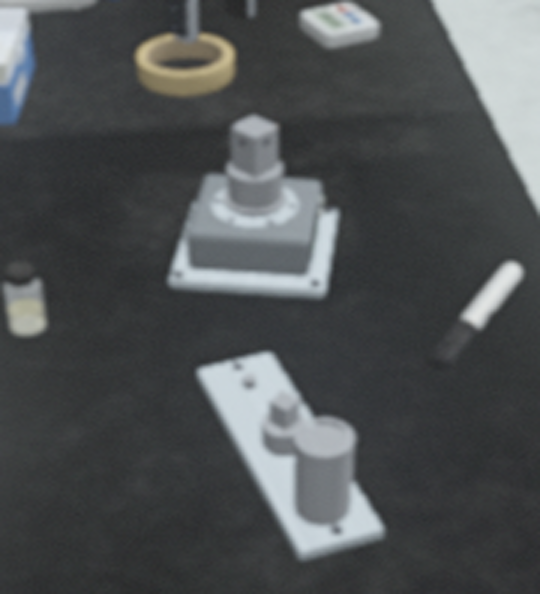

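The adapter is upright on the tester, with its head top at 133.5 mm. Fully home would be 134.5 mm, and these clouds read about 0.8 mm low. The other sockets, the vial and the marker are undisturbed, so I'll hand in.

```bash
python3 -c "
from station import *
print(hand_in())"
```

```text
the job is handed in; nothing more can be done
None
```

The large adapter is on the tester's drive, clicked and sitting home on the shoulder. I let go, raised the gripper clear and handed the job in at about 12.5 s of the 58 s.

- **Finding the angle:** I took the adapter off the rack post and set it on the drive about 9° off. Turning it under about 3 N of pressure, it dropped on at around 37°, and I finished the turn at 41.3°. The cameras had put the drive's flats at 41 to 42°.
- **Seating:** The balls resisted with about 9 N, then snapped in and pulled the adapter down. On the shoulder I pressed with about 13.5 N, which sank the drive about 1.2 mm, as its spring should. That was the hardest press read, well under the 30 N limit, though force was read only at the end of each move.
- **Last checks:** The head top measured 133.5 mm, against 134.5 mm if fully home. These depth readings ran about 0.8 mm low earlier, so I take it as home. The adapter looked upright, at 41.1° and (523.6, 15.0) mm. The other sockets, the vial and the marker looked undisturbed, and the gripper read no load.
- **What disagreed:**
  - First contact came about 3 mm lower than I expected, probably because of the mouth's chamfer.
  - The top camera's y reading was about 2 mm off the wrist camera's, so I used the wrist camera.
  - The tool leaned by about 1° while working, which did not affect the fit.

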